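# Size an unmarked spacer on the slot gauge

## Robot

A 7-joint arm with a two-finger parallel gripper is mounted at the origin on a cart in front of the work surface, level with it; the furniture and walls round the work are solid. World frame = base frame: x ahead of the robot, y to its left, z up, the work surface at z = 0. Lengths are in m, angles in rad, forces in N, time in s.
With the tool pointing down it reaches from about 0.4 to 0.85 m from the base axis. Payload 10.4 kg.
Tool frame: the origin (TCP) lies midway between the tips of the shut fingers; the grasp point (between the pads) lies 19 mm behind it (arm.grasp_offset is the distance from the TCP to the grasp point, in m); z points along the fingers, y is the direction in which the jaws open and shut (so a half turn about z gives the same grasp; the last joint's range is limited). The gripper opens to 85 mm and grips with 20 to 120 N. Pads are 22 mm wide; open, the fingers measure 114 mm over their backs; the gripper's body (76 mm by 85 mm) begins 54 mm behind the grasp point. The pads swing forward as they close: fully open they stand 13 mm farther back than shut.
Start: joints at [-1.168, 0.332, -0.065, 1.46, 0.022, 1.35, -0.088], TCP at [0.258, 0.569, 0.231] pointing down, gripper open.
Joint ranges: [-2.6, 2.6], [-0.5, 2.12], [-1.47, 1.34], [0.16, 2.42], [-1.27, 4.41], [0.06, 2.06], [-2.6, 2.6]. Speed limits (rad/s): [2.22, 2.22, 2.79, 2.79, 3.14, 3.14, 3.14].

## Interface

Orientations are given as a unit quaternion [w, x, y, z].
In Python, from cell import read_state, vision, workorder, arm gives the robot as it stands.
- The arm moves only by the tool drive_tool, never from a script. Its argument "series" is a list of rows, each an object with "dp": the shift along the tool's x, y, z in m, a list of three; "delta_rot": the turn, a rotation vector about the tool's x, y, z in rad, a list of three; "gripper": the finger opening in m, from 0 to 0.0854. A call has exactly 10 rows; each row is the pose to reach, as a shift and turn from the pose commanded when the call began, along the tool's axes at that moment; what a row does not reach only later rows make up. A row lasts 1/8 s, in which the tool goes at most 62.5 mm and 10.7 degrees, less where a joint would pass 70% of its speed; a pose out of reach is approached as far as the arm can. A call with a gripper value outside its range is refused whole. The fingers move at their own pace and stop on an object; the grip force is fixed at half the most. Time passes only in rows, so rows that repeat a pose let the fingers close, or fill a call up. It gives the time, the measured TCP pose, the force and the opening at its end, in the units of the state.
- read_state(): the state, without advancing time (a new reading comes with each control period).
- vision.snapshot(name): name is "scene" or "top" or "wrist"; returns (picture, depth): 480x640x3 uint8, red, green, blue; 480x640 float32, m along the optical axis (not along the pixel's ray), 0 where there is no reading.
- vision.camera_info(name): a dict with "intrinsics" (3x3 intrinsics, pixels), "cam_to_world" (4x4, takes a point from camera to world coordinates); the wrist camera has in their place "tool_from_camera" (4x4, takes a point from camera to tool coordinates, whose origin is the TCP and whose axes are the flange's). Camera axes: x right, y down, z forward; pixel columns grow to the right and rows downward; lengths in m; the calibration is good to about 2 mm. A picture is of the moment at which its call begins: read the wrist's pose just before it. camera_info takes no time and is no camera call.
- workorder.close_job(): hands the job in, once; it reports no verdict.
The state is a dict: "time_s": time; "qpos": joint angles; "joint_vel": joint speeds; "tau": joint torques, N m; "ee_pos": TCP position; "tcp_rot": TCP orientation; "ft_force": force on the tool from outside, world axes, zero at the start; "torque": the same for the moment, N m; "width": finger opening in m.
Only numpy, scipy, OpenCV 4.12 (cv2) and the standard library are available. Lean on these libraries where they do the work, as an engineer would, in place of code of your own. Each camera call takes 0.05 s, during which the arm holds its last target.

## Task

Size the blue-gripped spacer that hangs at the red-dot end of the grey rack: take it out and, beginning at the narrowest slot of the aluminium gauge, press its blade lightly (never harder than 40 N) on one slot after another towards the wide end until the first one lets the blade in. Leave it there, let go, the blade fully in and its shoulder resting flush on the gauge; never drop it into a wider slot that swallows the shoulder, and leave the other two spacers in the rack and the things lying around as they are.

Things in the scene. Friction and masses are not known exactly. Their poses are not given: they have to be found in the camera images.
- spacer_a: one of three look-alike spacers, 0.12 kg, stacked from below: steel blade 38 mm wide, 22 mm long; dark shoulder 14 mm high, 3 mm thicker than the blade; blue cap 52x26x6 mm; blue grip 30x14x34 mm. Blade is 8, 11 or 14 mm thick, which is unknown (hidden in the rack). Origin: centre of the blade's lower end; cap's underside 36 mm, grip 42 to 76 mm above it. x along width, y across thickness
- spacer_b: one of three look-alike spacers, 0.12 kg, stacked from below: steel blade 38 mm wide, 22 mm long; dark shoulder 14 mm high, 3 mm thicker than the blade; blue cap 52x26x6 mm; blue grip 30x14x34 mm. Blade is 8, 11 or 14 mm thick, which is unknown (hidden in the rack). Origin: centre of the blade's lower end; cap's underside 36 mm, grip 42 to 76 mm above it. x along width, y across thickness
- spacer_c: one of three look-alike spacers, 0.12 kg, stacked from below: steel blade 38 mm wide, 22 mm long; dark shoulder 14 mm high, 3 mm thicker than the blade; blue cap 52x26x6 mm; blue grip 30x14x34 mm. Blade is 8, 11 or 14 mm thick, which is unknown (hidden in the rack). Origin: centre of the blade's lower end; cap's underside 36 mm, grip 42 to 76 mm above it. x along width, y across thickness
- gauge: fixed aluminium gauge block 72x156 mm, top 44 mm above the worktop; six slots in a row, 24 mm apart, each 44 mm long (x), 31 mm deep; widths 3 mm (slot 1, +y end, one pip), 6, 9, 12, 15, 18 mm (slot 6, -y end). The right slot is 1 mm wider than the blade, its shoulder stops on the rim; narrower ones refuse it, wider ones swallow the shoulder too. Origin: centre of the underside; z up
- slot_1 (a point): centre of the mouth of slot 1 of the gauge (3 mm wide), at the level of the block's top; x along the slot, y across it towards the narrower slots, z up
- slot_2 (a point): centre of the mouth of slot 2 of the gauge (6 mm wide), at the level of the block's top; x along the slot, y across it towards the narrower slots, z up
- slot_3 (a point): centre of the mouth of slot 3 of the gauge (9 mm wide), at the level of the block's top; x along the slot, y across it towards the narrower slots, z up
- slot_4 (a point): centre of the mouth of slot 4 of the gauge (12 mm wide), at the level of the block's top; x along the slot, y across it towards the narrower slots, z up
- slot_5 (a point): centre of the mouth of slot 5 of the gauge (15 mm wide), at the level of the block's top; x along the slot, y across it towards the narrower slots, z up
- slot_6 (a point): centre of the mouth of slot 6 of the gauge (18 mm wide), at the level of the block's top; x along the slot, y across it towards the narrower slots, z up
- rack: fixed grey rack 190x46x46 mm; three pockets 44x20 mm, 40 mm deep, in a row along x, 60 mm apart; in each hangs a spacer, cap on the rack's top, thickness along y. A red dot marks the end at -x, nearer the robot. Origin: centre of the underside; z up
- rack_marked (a point): centre of the mouth of the pocket at the red dot (rack's top level): here hangs the spacer to be sized
- rack_spare_1 (a point): centre of the mouth of the middle pocket of the rack, where another spacer hangs that stays there
- rack_spare_2 (a point): centre of the mouth of the far end pocket of the rack, where another spacer hangs that stays there
- caliper: steel caliper 77 x 244 x 6 mm lying on the worktop, a bystander; origin at its underside
- dust_cap: black round dust cap 37 mm, 14 mm high, a bystander; origin at its underside
- gear: small pale gear 33 mm, 16 mm high, a bystander; origin at its underside
- case: clear sample case 78 x 76 x 14 mm, a bystander; origin at its underside
- bushing: tan bushing 32 mm, 24 mm high, a bystander; origin at its underside
- vial_1: small vial 22 mm, 54 mm high, a bystander; origin at its underside
- vial_2: small vial 22 mm, 54 mm high, a bystander; origin at its underside
Things that resemble listed ones, but are neither listed nor needed, are in the scene too. What is shaped like the spacer_a but brown is not meant.

How it is judged:
By the outcome, as a careful person would: the job done as asked, in the order asked, and still so for the second after the job is handed in, with the robot touching nothing.
It also fails if it takes over 72 s, if anything falls off the work surface, if the arm or the gripper's body presses on something with over 40 N, if the wrist force passes 120 N, or if a joint passes its speed limit or range.

## Working session

There is one attempt and no reset: what is moved stays moved. The work goes in short steps, Python scripts to look and compute and a tool call to move; the robot and the scene stay as the last step left them, time stands still between calls to the robot, and variables do not carry over. Pictures are saved under pics/ and viewed, and the job is handed in when it is done.

Besides the shell and the picture viewer there is one more tool, called after "Emit:" as name([rows], argument=value, ...), one row to a line, values as JSON. drive_tool: Moves the arm, as the interface text tells. Its arguments: {"type":"object","properties":{"series":{"type":"array","items":{"type":"object","properties":{"dp":{"type":"array","items":{"type":"number"}},"delta_rot":{"type":"array","items":{"type":"number"}},"gripper":{"type":"number"}}}}},"required":["series"]}

```bash
ls; mkdir -p pics; python3 - <<'E'
from cell import read_state, vision, workorder, arm
import cv2, numpy as np
print(read_state()); print(arm.grasp_offset)
for n in ("scene","top"):
    p,d=vision.snapshot(n); cv2.imwrite(f"pics/{n}0.png",p[:,:,::-1]); np.save(f"pics/{n}0.npy",d)
    print(n,vision.camera_info(n))
print(vision.camera_info("wrist"))
E
```

```text
pics
{'time_s': 0.0, 'qpos': array([-1.16760889,  0.33287076, -0.06470565,  1.4609409 ,  0.02157349,
        1.34989369, -0.0885135 ]), 'joint_vel': array([-5.24471783e-04,  6.63680903e-04,  3.41235163e-04,  1.25281203e-04,
        9.92744109e-04, -5.10180138e-05,  1.34780355e-03]), 'tau': array([-2.05964943e-04, -6.25435925e+01,  4.93380195e-02, -3.91602266e+01,
        1.63752283e-02,  9.67935717e-03,  5.63409543e-06]), 'ee_pos': array([0.25798777, 0.5688579 , 0.23051683]), 'tcp_rot': array([-1.31191988e-04,  2.11285697e-01,  9.77424090e-01, -6.97013423e-04]), 'ft_force': array([ 0.17918068,  0.1376537 , -0.60426197]), 'torque': array([ 0.02093737, -0.03830264,  0.0289165 ]), 'width': 0.08534439974306639}
0.0187
scene {'intrinsics': array([[493.53728884,   0.        , 317.3589149 ],
       [  0.        , 493.53728884, 229.65015954],
       [  0.        ,   0.        ,   1.        ]]), 'cam_to_world': array([[-0.67223533, -0.46074473,  0.57949457,  0.01573204],
       [-0.74027135,  0.42879007, -0.51781985,  0.78966397],
       [-0.00989875, -0.77708003, -0.62932396,  0.65374845],
 
[... 329 characters left out ...]
542,  0.01774339,  0.01242056,  0.28979649],
       [-0.01489631, -0.14701895, -0.9890215 ,  0.9057928 ],
       [ 0.        ,  0.        ,  0.        ,  1.        ]])}
{'intrinsics': array([[403.06267695,   0.        , 319.78992335],
       [  0.        , 403.06267695, 246.376718  ],
       [  0.        ,   0.        ,   1.        ]]), 'tool_from_camera': array([[-3.89031454e-04, -9.65215122e-01, -2.61456721e-01,
         6.68774955e-02],
       [ 9.99999588e-01, -1.61146293e-04, -8.93036728e-04,
        -4.34592137e-04],
       [ 8.19839773e-04, -2.61456961e-01,  9.65214787e-01,
        -1.43059207e-01],
       [ 0.00000000e+00,  0.00000000e+00,  0.00000000e+00,
         1.00000000e+00]])}
```

View pics/scene0.png

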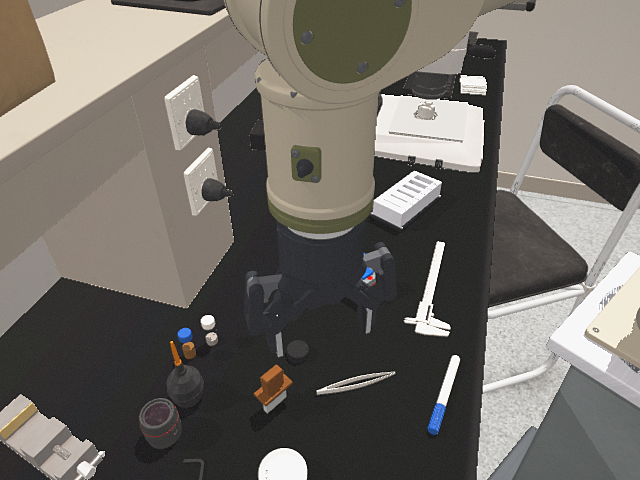

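View pics/top0.png

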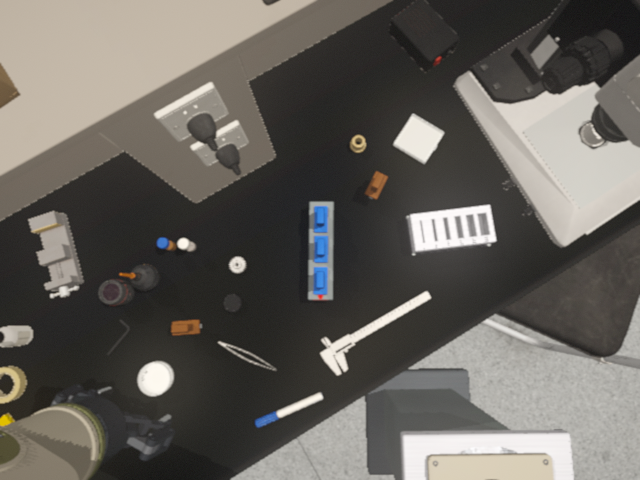

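```bash
cat > h.py <<'E'
from cell import read_state, vision, workorder, arm
import cv2, numpy as np
from scipy.spatial.transform import Rotation as R
def Rq(q): return R.from_quat([q[1],q[2],q[3],q[0]])
def px2w(K,T,u,v,z):
    "pixel(s) -> world at plane height z"
    u=np.atleast_1d(u).astype(float);v=np.atleast_1d(v).astype(float)
    r=np.c_[(u-K[0,2])/K[0,0],(v-K[1,2])/K[1,1],np.ones_like(u)]@T[:3,:3].T
    s=(z-T[2,3])/r[:,2]
    return T[:3,3]+r*s[:,None]
def w2px(K,T,P):
    p=(np.atleast_2d(P)-T[:3,3])@T[:3,:3]
    q=p@K.T
    return q[:,:2]/q[:,2:]
def wristT(st=None):
    st=st or read_state()
    M=np.eye(4);M[:3,:3]=Rq(st['tcp_rot']).as_matrix();M[:3,3]=st['ee_pos']
    return M@vision.camera_info('wrist')['tool_from_camera']
E
python3 - <<'E'
import cv2
i=cv2.imread('pics/top0.png')
a=i[190:310,290:350]; b=i[195:265,400:505]
cv2.imwrite('pics/rack0.png',cv2.resize(a,None,fx=5,fy=5,interpolation=cv2.INTER_CUBIC))
cv2.imwrite('pics/gauge0.png',cv2.resize(b,None,fx=7,fy=7,interpolation=cv2.INTER_CUBIC))
E
```

```text
(no output)
```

View pics/rack0.png

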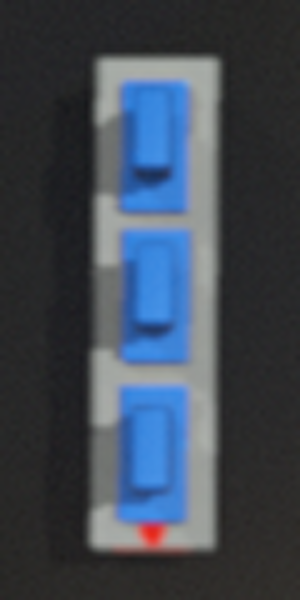

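View pics/gauge0.png

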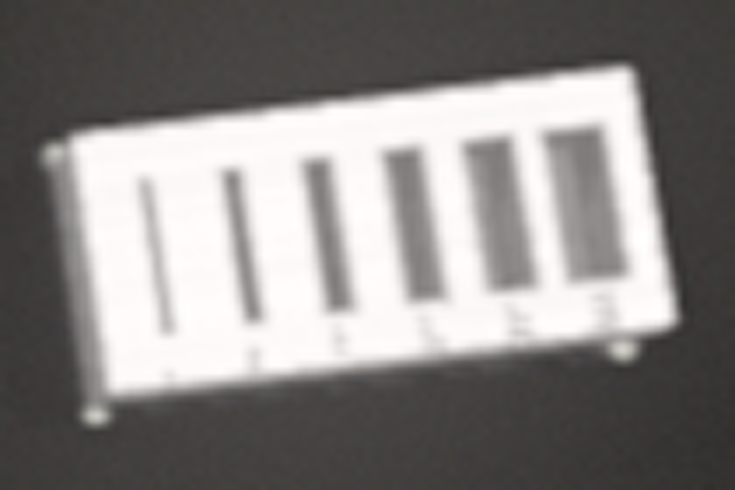

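```bash
python3 - <<'E'
from h import *
c=vision.camera_info('top');K,T=c['intrinsics'],c['cam_to_world']
rk=np.array([(97,57),(220,57),(217,549),(89,549)])/5+[290,190]
w=px2w(K,T,rk[:,0],rk[:,1],.046);print(w, w.mean(0))
print([np.linalg.norm(w[i]-w[(i+1)%4]) for i in range(4)])
ax=(w[3]+w[2])/2-(w[0]+w[1])/2; print('rack dir',np.degrees(np.arctan2(-ax[1],-ax[0])))
g=np.array([(72,133),(635,65),(678,322),(105,395)])/7+[400,195]
w=px2w(K,T,g[:,0],g[:,1],.044);print(w,w.mean(0));print([np.linalg.norm(w[i]-w[(i+1)%4]) for i in range(4)])
s=np.array([(157,255),(243,245),(329,236),(414,225),(501,214),(586,204)])/7+[400,195]
w=px2w(K,T,s[:,0],s[:,1],.044);print(w,np.linalg.norm(np.diff(w,axis=0),axis=1));a=w[0]-w[5];print('gauge y dir',np.degrees(np.arctan2(a[1],a[0])))
# grip tops
t=np.array([(152,90,165-90),(155,250,0)])
d=np.load('pics/top0.npy')
def dw(u,v):
    z=d[int(v),int(u)];p=T[:3,:3]@np.array([(u-K[0,2])/K[0,0]*z,(v-K[1,2])/K[1,1]*z,z])+T[:3,3];return p
for u,v in [(320,212),(321,243),(320,278),(313,290),(445,230),(440,250)]: print(u,v,dw(u,v))
st=read_state();print(Rq(st['tcp_rot']).as_matrix())
E
```

```text
[[0.59988545 0.33029831 0.046     ]
 [0.5989566  0.28197046 0.046     ]
 [0.40755292 0.28667968 0.046     ]
 [0.40832713 0.33536881 0.046     ]] [0.50368052 0.30857932 0.046     ]
[np.float64(0.04833677228890959), np.float64(0.191461601065151), np.float64(0.04869529133445718), np.float64(0.19162541380504797)]
rack dir -1.4628469415137653
[[ 0.57135205  0.13335009  0.044     ]
 [ 0.58775998 -0.02433999  0.044     ]
 [ 0.51508955 -0.03108023  0.044     ]
 [ 0.49758152  0.12748657  0.044     ]] [0.54294578 0.05135411 0.044     ]
[np.float64(0.15854141832197757), np.float64(0.07298234443049073), np.float64(0.15953044406525663), np.float64(0.07400318822260685)]
[[ 0.53641983  0.11133318  0.044     ]
 [ 0.53879795  0.08740896  0.044     ]
 [ 0.54089505  0.06349747  0.044     ]
 [ 0.5435601   0.03982811  0.044     ]
 [ 0.54621561  0.01560091  0.044     ]
 [ 0.5486001  -0.00805996  0.044     ]] [0.02404212 0.02400328 0.02381893 0.0243723  0.02378072]
gauge y dir 95.82505633018162
320 212 [0.56933264 0.30877782 0.08840675]
321 243 [0.51122484 0.3077792  0.08725639]
320 278 [0.44675053 0.31049166 0.08872932]
313 290 [0.42675766 0.32532663 0.04424976]
445 230 [0.54327423 0.0598731  0.01440617]
440 250 [0.50375056 0.07051762 0.00819633]
[[-9.10723719e-01  4.13015846e-01 -4.67424831e-04]
 [ 4.13016106e-01  9.10722959e-01 -1.17837705e-03]
 [-6.09938708e-05 -1.26622992e-03 -9.99999196e-01]]
```

Emit:
drive_tool([
  {"dp":[-0.045,-0.026,0.005],"delta_rot":[0,0,-0.08],"gripper":0.085},
  {"dp":[-0.09,-0.052,0.01],"delta_rot":[0,0,-0.16],"gripper":0.085},
  {"dp":[-0.135,-0.078,0.02],"delta_rot":[0,0,-0.24],"gripper":0.085},
  {"dp":[-0.18,-0.104,0.03],"delta_rot":[0,0,-0.32],"gripper":0.085},
  {"dp":[-0.225,-0.13,0.04],"delta_rot":[0,0,-0.4],"gripper":0.085},
  {"dp":[-0.264,-0.152,0.04],"delta_rot":[0,0,-0.4],"gripper":0.085},
  {"dp":[-0.2764,-0.1591,0.04],"delta_rot":[0,0,-0.4],"gripper":0.085},
  {"dp":[-0.2764,-0.1591,0.04],"delta_rot":[0,0,-0.4],"gripper":0.085},
  {"dp":[-0.2764,-0.1591,0.04],"delta_rot":[0,0,-0.4],"gripper":0.085},
  {"dp":[-0.2764,-0.1591,0.04],"delta_rot":[0,0,-0.4],"gripper":0.085},
])

```text
time_s: 1.35
ee_pos: [0.4432, 0.3115, 0.1913]
tcp_rot: [-0.0, 0.012, 1.0, 0.0]
ft_force: [-0.7, -0.1, 0.2]
width: 0.085
```

```bash
python3 - <<'E'
from h import *
st=read_state();print(st['time_s'],st['qpos'],st['ee_pos'],Rq(st['tcp_rot']).as_matrix()[:,:2].T,st['ft_force'],np.abs(st['joint_vel']).max())
T=wristT(st);p,d=vision.snapshot('wrist');cv2.imwrite('pics/w1.png',p[:,:,::-1]);np.savez('pics/w1.npz',d=d,T=T)
E
```

```text
1.35 [-0.76011568  0.1741524   0.07080486  1.74254845 -0.01351679  1.2253484
  0.86155029] [0.44321698 0.31153816 0.1912536 ] [[-9.99725135e-01  2.34427727e-02  3.00792302e-04]
 [ 2.34428768e-02  9.99725118e-01  3.47456882e-04]] [-0.68073654 -0.14351855  0.16356229] 0.007324068501953992
```

View pics/w1.png

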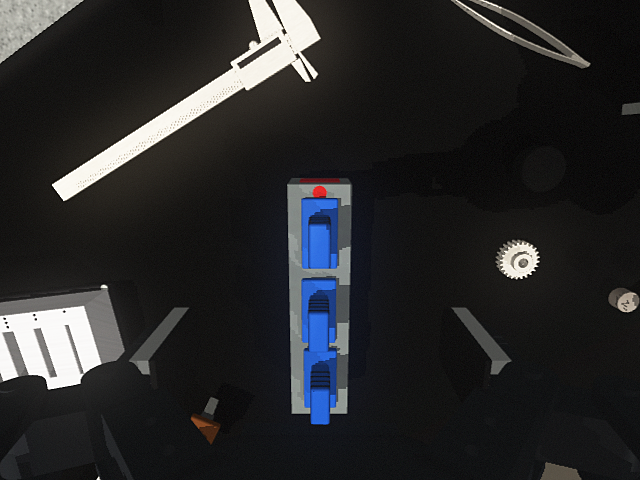

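```bash
python3 - <<'E'
import cv2
i=cv2.imread('pics/w1.png')
cv2.imwrite('pics/w1c.png',cv2.resize(i[170:290,270:370],None,fx=5,fy=5,interpolation=cv2.INTER_CUBIC))
E
```

```text
(no output)
```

View pics/w1c.png

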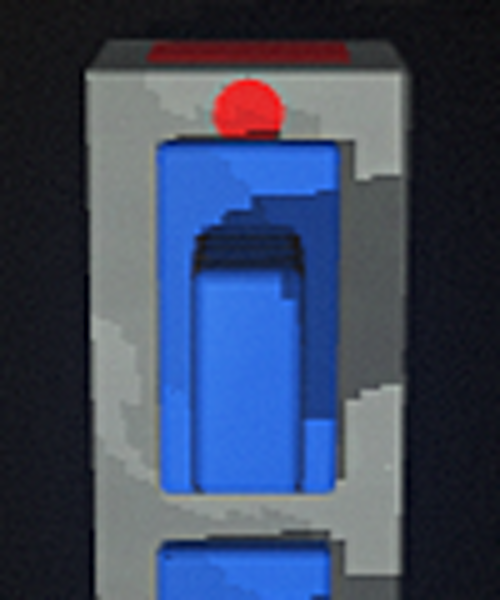

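```bash
python3 - <<'E'
from h import *
K=vision.camera_info('wrist')['intrinsics'];T=np.load('pics/w1.npz')['T']
def m(pts,z):
    a=np.array(pts)/5+[270,170]-0.4; return px2w(K,T,a[:,0],a[:,1],z)
w=m([(192,280),(302,280),(192,485),(300,485)],.086);print('grip top',w,w.mean(0))
w=m([(158,145),(340,145),(158,490),(335,490)],.052);print('cap',w,w.mean(0))
w=m([(86,70),(407,70)],.046);print('rack front',w)
e=np.array([(288,183),(350,183),(291,413),(348.5,413)]);w=px2w(K,T,e[:,0],e[:,1],.046);print(w,w.mean(0))
c=vision.camera_info('top')
E
```

```text
grip top [[0.42965418 0.30417485 0.086     ]
 [0.42998386 0.31801889 0.086     ]
 [0.45674273 0.30332216 0.086     ]
 [0.45707526 0.31729333 0.086     ]] [0.44336401 0.31070231 0.086     ]
cap [[0.41746345 0.2988108  0.052     ]
 [0.41807294 0.32439561 0.052     ]
 [0.46841323 0.29698252 0.052     ]
 [0.46903324 0.32303233 0.052     ]] [0.44324571 0.31080532 0.052     ]
rack front [[0.40739481 0.2886584  0.046     ]
 [0.40848225 0.33429743 0.046     ]]
[[0.40699152 0.28953031 0.046     ]
 [0.40804129 0.33358837 0.046     ]
 [0.59756095 0.28356601 0.046     ]
 [0.5986998  0.33152083 0.046     ]] [0.50282339 0.30955138 0.046     ]
```

Emit:
drive_tool([
  {"dp":[0,-0.0008,0.02],"delta_rot":[0,0,0.008],"gripper":0.06},
  {"dp":[0,-0.0008,0.05],"delta_rot":[0,0,0.008],"gripper":0.05},
  {"dp":[0,-0.0008,0.08],"delta_rot":[0,0,0.008],"gripper":0.05},
  {"dp":[0,-0.0008,0.105],"delta_rot":[0,0,0.008],"gripper":0.05},
  {"dp":[0,-0.0008,0.12],"delta_rot":[0,0,0.008],"gripper":0.05},
  {"dp":[0,-0.0008,0.128],"delta_rot":[0,0,0.008],"gripper":0.05},
  {"dp":[0,-0.0008,0.13],"delta_rot":[0,0,0.008],"gripper":0.05},
  {"dp":[0,-0.0008,0.13],"delta_rot":[0,0,0.008],"gripper":0.05},
  {"dp":[0,-0.0008,0.13],"delta_rot":[0,0,0.008],"gripper":0.05},
  {"dp":[0,-0.0008,0.13],"delta_rot":[0,0,0.008],"gripper":0.05},
])

```text
time_s: 2.65
ee_pos: [0.4443, 0.3095, 0.0617]
tcp_rot: [0.0, 0.017, 1.0, 0.0]
ft_force: [0.2, 0.2, 0.9]
width: 0.05
```

```bash
python3 - <<'E'
from h import *
st=read_state();print(st['time_s'],st['qpos'],st['ee_pos'],Rq(st['tcp_rot']).as_matrix()[:,:2].T,st['ft_force'],st['width'])
T=wristT(st);p,d=vision.snapshot('wrist');cv2.imwrite('pics/w2.png',p[:,:,::-1]);np.savez('pics/w2.npz',d=d,T=T)
E
```

```text
2.65 [-0.75087067  0.31048342  0.06692445  1.87175585 -0.02506201  0.9593941
  0.86413965] [0.44433774 0.30950997 0.06173835] [[-9.99425589e-01  3.38855450e-02 -5.11143876e-04]
 [ 3.38852545e-02  9.99425569e-01  5.66827372e-04]] [0.24667124 0.21794573 0.85813378] 0.049954633866105165
```

View pics/w2.png

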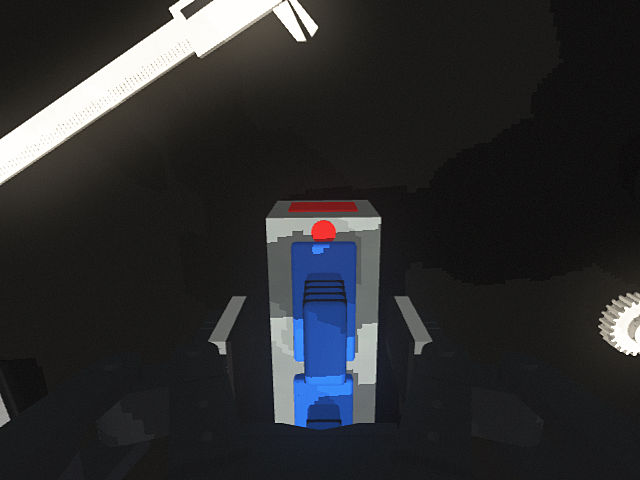

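Emit:
drive_tool([
  {"dp":[0.0008,0.0014,0.002],"delta_rot":[0,0,0],"gripper":0.05},
  {"dp":[0.0008,0.0014,0.004],"delta_rot":[0,0,0],"gripper":0.05},
  {"dp":[0.0008,0.0014,0.004],"delta_rot":[0,0,0],"gripper":0.02},
  {"dp":[0.0008,0.0014,0.004],"delta_rot":[0,0,0],"gripper":0.01},
  {"dp":[0.0008,0.0014,0.004],"delta_rot":[0,0,0],"gripper":0.005},
  {"dp":[0.0008,0.0014,0.004],"delta_rot":[0,0,0],"gripper":0.005},
  {"dp":[0.0008,0.0014,0.004],"delta_rot":[0,0,0],"gripper":0.005},
  {"dp":[0.0008,0.0014,0.004],"delta_rot":[0,0,0],"gripper":0.005},
  {"dp":[0.0008,0.0014,0.004],"delta_rot":[0,0,0],"gripper":0.005},
  {"dp":[0.0008,0.0014,0.004],"delta_rot":[0,0,0],"gripper":0.005},
])

```text
time_s: 3.95
ee_pos: [0.4434, 0.3108, 0.0574]
tcp_rot: [0.0, 0.017, 1.0, 0.0]
ft_force: [-0.4, -0.9, 2.0]
width: 0.0135
```

```bash
python3 - <<'E'
from h import *
st=read_state();print(st['time_s'],st['ee_pos'],Rq(st['tcp_rot']).as_matrix()[:,:2].T,st['ft_force'],st['torque'],st['width'])
E
```

```text
3.95 [0.44343548 0.31080534 0.05738687] [[-9.99427868e-01  3.38219977e-02 -9.88117513e-05]
 [ 3.38219849e-02  9.99427865e-01  1.27933024e-04]] [-0.41136451 -0.87430863  2.02005183] [-0.19162757  0.07095161 -0.01059959] 0.013485756995080542
```

Emit:
drive_tool([
  {"dp":[0,0,-0.005],"delta_rot":[0,0,0],"gripper":0.005},
  {"dp":[0,0,-0.015],"delta_rot":[0,0,0],"gripper":0.005},
  {"dp":[0,0,-0.03],"delta_rot":[0,0,0],"gripper":0.005},
  {"dp":[0,0,-0.045],"delta_rot":[0,0,0],"gripper":0.005},
  {"dp":[0,0,-0.06],"delta_rot":[0,0,0],"gripper":0.005},
  {"dp":[0,0,-0.075],"delta_rot":[0,0,0],"gripper":0.005},
  {"dp":[0,0,-0.09],"delta_rot":[0,0,0],"gripper":0.005},
  {"dp":[0,0,-0.1],"delta_rot":[0,0,0],"gripper":0.005},
  {"dp":[0,0,-0.1],"delta_rot":[0,0,0],"gripper":0.005},
  {"dp":[0,0,-0.1],"delta_rot":[0,0,0],"gripper":0.005},
])

```text
time_s: 5.2
ee_pos: [0.4431, 0.3106, 0.1568]
tcp_rot: [-0.0, 0.017, 1.0, -0.0]
ft_force: [-0.4, -0.5, -1.7]
width: 0.0133
```

```bash
python3 - <<'E'
from h import *
st=read_state();print(st['time_s'],st['ee_pos'],Rq(st['tcp_rot']).as_matrix()[:,:2].T,st['ft_force'],st['torque'],st['width'])
T=wristT(st);p,d=vision.snapshot('wrist');cv2.imwrite('pics/w3.png',p[:,:,::-1]);np.savez('pics/w3.npz',d=d,T=T)
p,d=vision.snapshot('scene');cv2.imwrite('pics/s3.png',p[:,:,::-1])
E
```

```text
5.2 [0.4431276  0.31059335 0.15681131] [[-9.99428801e-01  3.37887407e-02  6.26525929e-04]
 [ 3.37884577e-02  9.99428903e-01 -4.56936562e-04]] [-0.42375328 -0.52835487 -1.7328954 ] [-0.00480568  0.02880102 -0.00606888] 0.013292802877696276
```

View pics/w3.png

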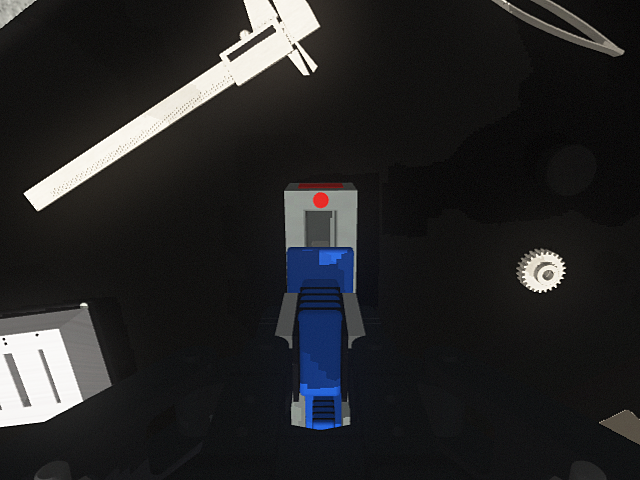

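View pics/s3.png

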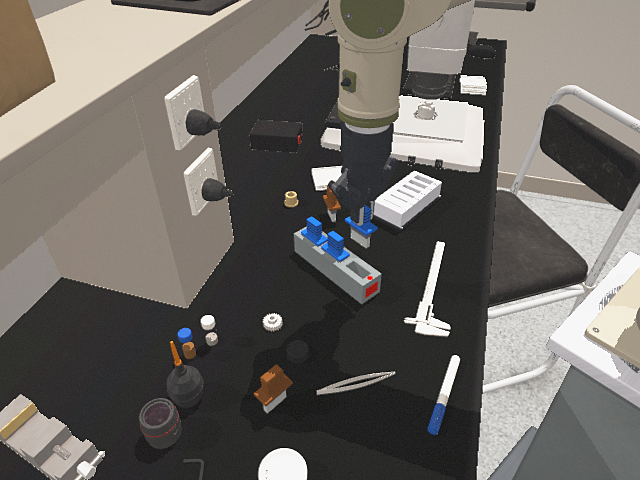

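```bash
python3 - <<'E'
import cv2
i=cv2.imread('pics/w3.png')
cv2.imwrite('pics/w3c.png',cv2.resize(i[180:310,265:375],None,fx=5,fy=5,interpolation=cv2.INTER_CUBIC))
j=cv2.imread('pics/s3.png')
cv2.imwrite('pics/s3c.png',cv2.resize(j[170:260,310:410],None,fx=6,fy=6,interpolation=cv2.INTER_CUBIC))
E
```

```text
(no output)
```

View pics/w3c.png

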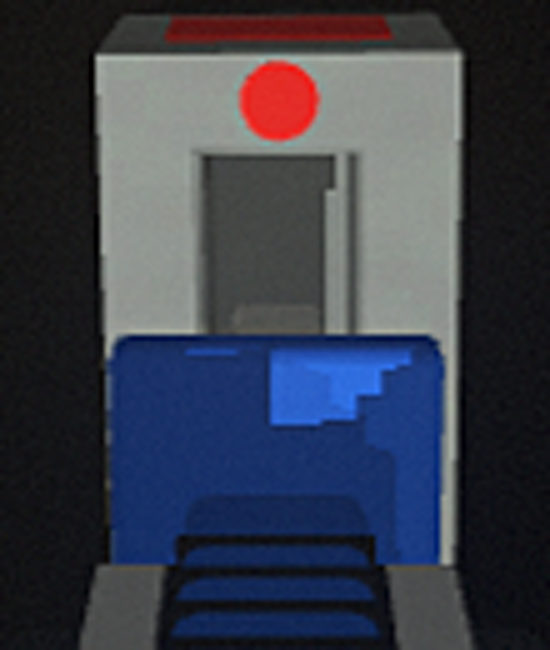

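View pics/s3c.png

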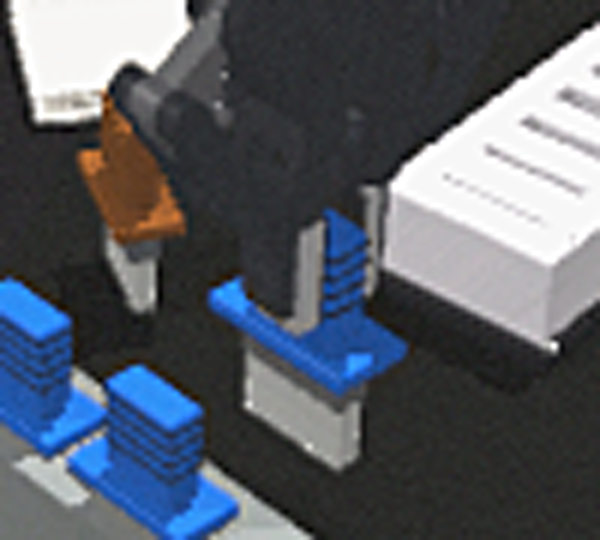

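Emit:
drive_tool([
  {"dp":[-0.012,-0.024,0],"delta_rot":[0,0,-0.02],"gripper":0.005},
  {"dp":[-0.03,-0.059,0],"delta_rot":[0,0,-0.05],"gripper":0.005},
  {"dp":[-0.05,-0.098,0],"delta_rot":[0,0,-0.08],"gripper":0.005},
  {"dp":[-0.07,-0.137,0],"delta_rot":[0,0,-0.11],"gripper":0.005},
  {"dp":[-0.088,-0.172,0],"delta_rot":[0,0,-0.135],"gripper":0.005},
  {"dp":[-0.097,-0.19,0],"delta_rot":[0,0,-0.135],"gripper":0.005},
  {"dp":[-0.1,-0.196,0],"delta_rot":[0,0,-0.135],"gripper":0.005},
  {"dp":[-0.1,-0.196,0.0],"delta_rot":[0,0,-0.135],"gripper":0.005},
  {"dp":[-0.1,-0.196,0.0],"delta_rot":[0,0,-0.135],"gripper":0.005},
  {"dp":[-0.1,-0.196,0.0],"delta_rot":[0,0,-0.135],"gripper":0.005},
])

```text
time_s: 6.55
ee_pos: [0.5364, 0.1125, 0.1573]
tcp_rot: [-0.0, -0.051, 0.999, 0.0]
ft_force: [-0.3, 0.1, -1.4]
width: 0.0132
```

```bash
python3 - <<'E'
from h import *
st=read_state();print(st['time_s'],st['qpos'],st['ee_pos'],Rq(st['tcp_rot']).as_matrix()[:,:2].T,st['ft_force'],st['torque'],st['width'],abs(st['joint_vel']).max())
T=wristT(st);p,d=vision.snapshot('wrist');cv2.imwrite('pics/w4.png',p[:,:,::-1]);np.savez('pics/w4.npz',d=d,T=T)
E
```

```text
6.55 [-0.47925922  0.21576882  0.21529097  1.77423275 -0.05029813  1.15692278
  1.42491246] [0.53638972 0.11249296 0.15727178] [[-9.94732506e-01 -1.02504809e-01  8.06066301e-05]
 [-1.02504782e-01  9.94732471e-01  2.84716832e-04]] [-0.31501561  0.07879043 -1.41214227] [-0.00685209  0.0100981  -0.0257152 ] 0.013219456162385306 0.002989056278349886
```

View pics/w4.png

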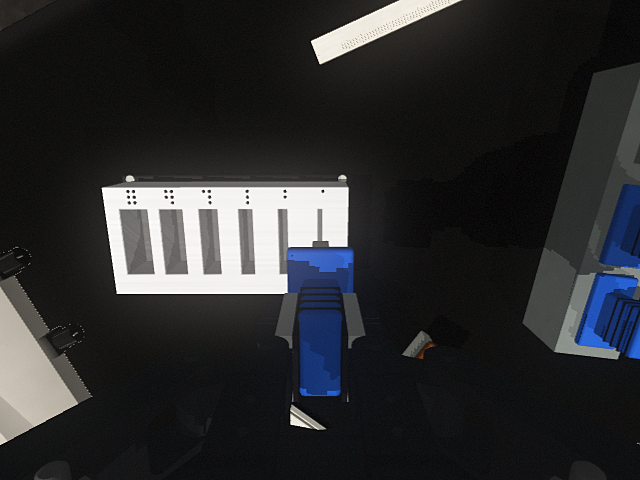

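```bash
python3 - <<'E'
import cv2
i=cv2.imread('pics/w4.png')
cv2.imwrite('pics/w4a.png',cv2.resize(i[170:305,95:225],None,fx=6,fy=4.4,interpolation=cv2.INTER_CUBIC))
cv2.imwrite('pics/w4b.png',cv2.resize(i[170:305,225:355],None,fx=6,fy=4.4,interpolation=cv2.INTER_CUBIC))
E
```

```text
(no output)
```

View pics/w4a.png

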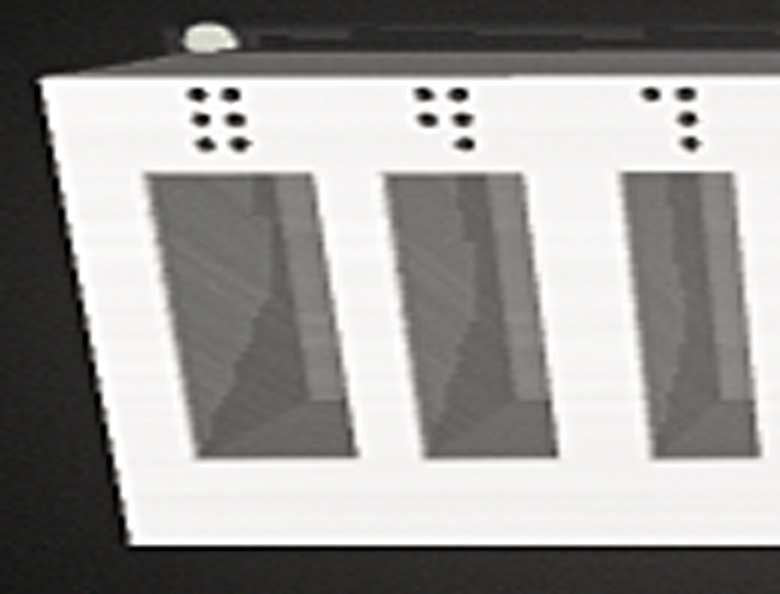

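View pics/w4b.png

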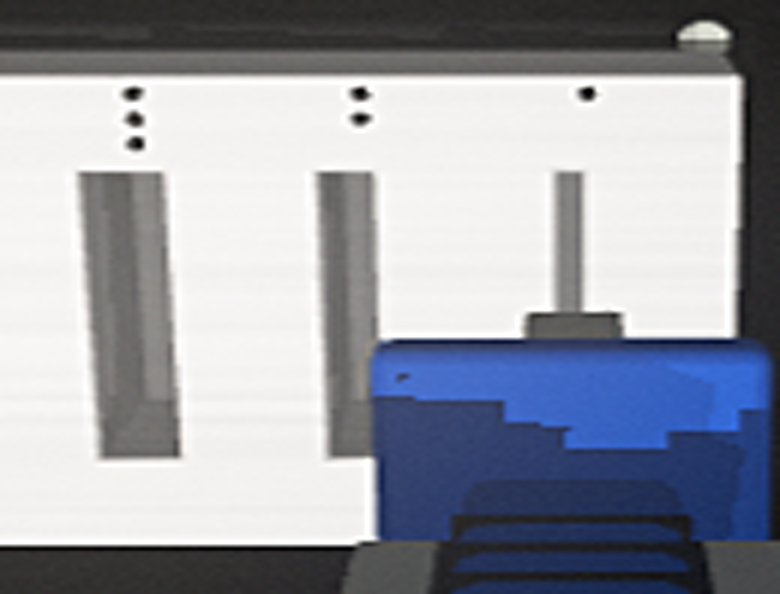

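```bash
cat > fit.py <<'E'
from h import *
from scipy.optimize import least_squares
K=vision.camera_info('wrist')['intrinsics'];TC=vision.camera_info('wrist')['tool_from_camera']
W=[3,6,9,12,15,18]
def slotc(n): return np.array([0,(3.5-n)*24])
def cor(n,k):  # k: TL,TR,BL,BR in image (top=-x robot side; left=-y)
    sx=-1 if k[0]=='T' else 1; sy=-1 if k[1]=='L' else 1
    return slotc(n)+[sx*22,sy*W[n-1]/2]
def fit(obj,px,T):
    "gauge pose in world: x,y,z(top),yaw"
    obj=np.array(obj)/1000.
    def f(p):
        c,s=np.cos(p[3]),np.sin(p[3])
        P=np.c_[p[0]+c*obj[:,0]-s*obj[:,1],p[1]+s*obj[:,0]+c*obj[:,1],np.full(len(obj),p[2])]
        return (w2px(K,T,P)-px).ravel()
    r=least_squares(f,[.543,.051,.044,.1],loss='soft_l1')
    return r
E
cat > m4.py <<'E'
from fit import *
T=np.load('pics/w4.npz')['T']
A=lambda x,y:(x/6+95-.42,y/4.4+170-.39)
B=lambda x,y:(x/6+225-.42,y/4.4+170-.39)
o=[];p=[]
def add(n,F,*pts):
    for k,q in zip(['TL','TR','BL','BR'],pts):
        if q: o.append(cor(n,k));p.append(F(*q))
add(6,A,(145,174),(312,174),(196,458),(358,458))
add(5,A,(384,174),(522,174),(424,458),(558,458))
add(4,A,(621,173),(733,173),(654,458),(761,458))
add(3,B,(79,172),(163,172),(101,458),(181,458))
add(2,B,(317,172),(373,172),(328,458))
add(1,B,(555,172),(582,172))
o+=[np.array([-36,-78.]),np.array([36,-78.]),np.array([-36,78.])];p+=[A(40,77),A(131,545),B(740,75)]
p=np.array(p)
r=fit(o,p,T);print(r.x,np.degrees(r.x[3]),'rms',np.sqrt((r.fun**2).mean()))
print(r.fun.reshape(-1,2).round(1).tolist())
x,y,z,a=r.x
# blade bottom front edge seen
iT=np.linalg.inv(TC)
for zt in (.0474,):
  q=np.array([B(525,315),B(622,315)])
  # intersect with tool plane z=zt
  print('blade front bottom edge in tool',px2w(K,TC,q[:,0],q[:,1],zt))
  print('shoulder hyp',px2w(K,TC,q[:,0],q[:,1],.0474-.022))
q=np.array([B(375,345),B(770,345)]);print('cap top front',px2w(K,TC,q[:,0],q[:,1],.0054))
E
python3 m4.py
```

```text
[0.54186701 0.05240974 0.0440995  0.10417098] 5.968557365549312 rms 0.1266050152489772
[[-0.1, -0.1], [0.1, -0.2], [0.1, 0.2], [-0.1, 0.2], [-0.2, -0.2], [0.1, -0.2], [0.1, 0.1], [0.1, 0.1], [-0.1, -0.1], [-0.0, -0.1], [-0.3, 0.1], [-0.2, 0.0], [-0.0, 0.1], [-0.0, 0.1], [-0.1, 0.0], [-0.0, -0.0], [-0.0, 0.0], [-0.0, 0.0], [0.1, -0.1], [0.0, -0.0], [0.2, -0.1], [0.3, 0.1], [0.3, -0.0], [-0.1, 0.1]]
blade front bottom edge in tool [[ 0.01810078 -0.00390889  0.0474    ]
 [ 0.01809838  0.0039776   0.0474    ]]
shoulder hyp [[ 0.02375048 -0.00346482  0.0254    ]
 [ 0.02374836  0.0035107   0.0254    ]]
cap top front [[ 0.02620063 -0.01262572  0.0054    ]
 [ 0.02619314  0.01252206  0.0054    ]]
```

```bash
cat > tgt.py <<'E'
from h import *
G=np.array([.54187,.05241]);YAW=.10417
def report(n,dx=0,dy=0):
    st=read_state();M=Rq(st['tcp_rot']).as_matrix()
    c,s=np.cos(YAW),np.sin(YAW);ly=(3.5-n)*.024
    S=np.array([G[0]-s*ly,G[1]+c*ly,.0441])
    B=st['ee_pos']+M@np.array([-.0007,0,.0474])
    d=M.T@(S-B)
    ya=np.arctan2(M[1,1],M[0,1])-np.pi/2
    print('t',round(st['time_s'],2),'ee',st['ee_pos'].round(5),'bottom above rim mm',round((B[2]-.0441)*1e3,2),'F',st['ft_force'].round(2),'M',st['torque'].round(3),'w',round(st['width'],4))
    print('slot',n,'tool-frame shift mm',(d*1e3).round(2),'rotz tool',round(ya-YAW,4),'tilt',M[:2,2].round(4))
E
python3 -c "
from tgt import *
report(1);report(3)"
```

```text
t 6.6 ee [0.53646 0.11231 0.15731] bottom above rim mm 65.81 F [ 1.2   0.47 -0.97] M [-0.011  0.015 -0.031] w 0.013
slot 1 tool-frame shift mm [ 1.54 -0.17 65.81] rotz tool -0.0018 tilt [-0.0001  0.0003]
t 6.6 ee [0.53646 0.11231 0.15731] bottom above rim mm 65.81 F [ 1.2   0.47 -0.97] M [-0.011  0.015 -0.031] w 0.013
slot 3 tool-frame shift mm [  1.46 -48.17  65.8 ] rotz tool -0.0018 tilt [-0.0001  0.0003]
```

Emit:
drive_tool([
  {"dp":[0.0015,0,0.01],"delta_rot":[0,0,-0.0018],"gripper":0.005},
  {"dp":[0.0015,0,0.022],"delta_rot":[0,0,-0.0018],"gripper":0.005},
  {"dp":[0.0015,0,0.036],"delta_rot":[0,0,-0.0018],"gripper":0.005},
  {"dp":[0.0015,0,0.048],"delta_rot":[0,0,-0.0018],"gripper":0.005},
  {"dp":[0.0015,0,0.056],"delta_rot":[0,0,-0.0018],"gripper":0.005},
  {"dp":[0.0015,0,0.06],"delta_rot":[0,0,-0.0018],"gripper":0.005},
  {"dp":[0.0015,0,0.061],"delta_rot":[0,0,-0.0018],"gripper":0.005},
  {"dp":[0.0015,0,0.061],"delta_rot":[0,0,-0.0018],"gripper":0.005},
  {"dp":[0.0015,0,0.061],"delta_rot":[0,0,-0.0018],"gripper":0.005},
  {"dp":[0.0015,0,0.061],"delta_rot":[0,0,-0.0018],"gripper":0.005},
])

```text
time_s: 7.85
ee_pos: [0.5353, 0.1114, 0.0965]
tcp_rot: [0.0, -0.051, 0.999, 0.0]
ft_force: [-0.1, 0.5, -1.7]
width: 0.0131
```

```bash
python3 -c "
from tgt import *
report(1)"
```

```text
t 7.85 ee [0.53532 0.11143 0.09653] bottom above rim mm 5.03 F [-0.06  0.47 -1.73] M [0.004 0.007 0.016] w 0.0131
slot 1 tool-frame shift mm [0.34 0.61 5.03] rotz tool -0.0011 tilt [0.0004 0.0002]
```

Emit:
drive_tool([
  {"dp":[0.0003,0.0006,0.001],"delta_rot":[0,0,-0.001],"gripper":0.005},
  {"dp":[0.0003,0.0006,0.002],"delta_rot":[0,0,-0.001],"gripper":0.005},
  {"dp":[0.0003,0.0006,0.003],"delta_rot":[0,0,-0.001],"gripper":0.005},
  {"dp":[0.0003,0.0006,0.0038],"delta_rot":[0,0,-0.001],"gripper":0.005},
  {"dp":[0.0003,0.0006,0.0044],"delta_rot":[0,0,-0.001],"gripper":0.005},
  {"dp":[0.0003,0.0006,0.0049],"delta_rot":[0,0,-0.001],"gripper":0.005},
  {"dp":[0.0003,0.0006,0.0052],"delta_rot":[0,0,-0.001],"gripper":0.005},
  {"dp":[0.0003,0.0006,0.0055],"delta_rot":[0,0,-0.001],"gripper":0.005},
  {"dp":[0.0003,0.0006,0.0055],"delta_rot":[0,0,-0.001],"gripper":0.005},
  {"dp":[0.0003,0.0006,0.0055],"delta_rot":[0,0,-0.001],"gripper":0.005},
])

```text
time_s: 9.1
ee_pos: [0.535, 0.112, 0.0914]
tcp_rot: [0.0, -0.052, 0.999, 0.0]
ft_force: [-2.5, -1.0, 6.4]
width: 0.013
```

```bash
python3 -c "
from tgt import *
report(1)"
```

```text
t 9.1 ee [0.53496 0.11197 0.09136] bottom above rim mm -0.14 F [-2.51 -0.96  6.36] M [-0.153  0.69   0.006] w 0.013
slot 1 tool-frame shift mm [ 0.04  0.03 -0.14] rotz tool -0.0002 tilt [0.0003 0.0003]
```

Emit:
drive_tool([
  {"dp":[0,0,0.0004],"delta_rot":[0,0,0],"gripper":0.005},
  {"dp":[0,0,0.0006],"delta_rot":[0,0,0],"gripper":0.005},
  {"dp":[0,0,0.0006],"delta_rot":[0,0,0],"gripper":0.005},
  {"dp":[0,0,-0.003],"delta_rot":[0,0,0],"gripper":0.005},
  {"dp":[0,0,-0.007],"delta_rot":[0,0,0],"gripper":0.005},
  {"dp":[0,-0.012,-0.007],"delta_rot":[0,0,0],"gripper":0.005},
  {"dp":[0,-0.024,-0.006],"delta_rot":[0,0,0],"gripper":0.005},
  {"dp":[0,-0.024,-0.006],"delta_rot":[0,0,0],"gripper":0.005},
  {"dp":[0,-0.024,-0.006],"delta_rot":[0,0,0],"gripper":0.005},
  {"dp":[0,-0.024,-0.006],"delta_rot":[0,0,0],"gripper":0.005},
])

```text
time_s: 10.35
ee_pos: [0.5373, 0.0885, 0.0968]
tcp_rot: [-0.0, -0.052, 0.999, 0.0]
ft_force: [-0.1, 0.3, -1.8]
width: 0.0132
```

```bash
python3 -c "
from tgt import *
report(2)
T=wristT();p,d=vision.snapshot('wrist');cv2.imwrite('pics/w5.png',p[:,:,::-1]);np.savez('pics/w5.npz',d=d,T=T)
cv2.imwrite('pics/w5c.png',cv2.resize(p[170:350,180:380,::-1],None,fx=4,fy=3.3,interpolation=cv2.INTER_CUBIC))
"
```

```text
t 10.35 ee [0.5373  0.08851 0.09675] bottom above rim mm 5.25 F [-0.13  0.31 -1.76] M [ 0.039 -0.019  0.042] w 0.0132
slot 2 tool-frame shift mm [-0.1  -0.39  5.25] rotz tool 0.0004 tilt [-0.0001  0.0003]
```

View pics/w5c.png

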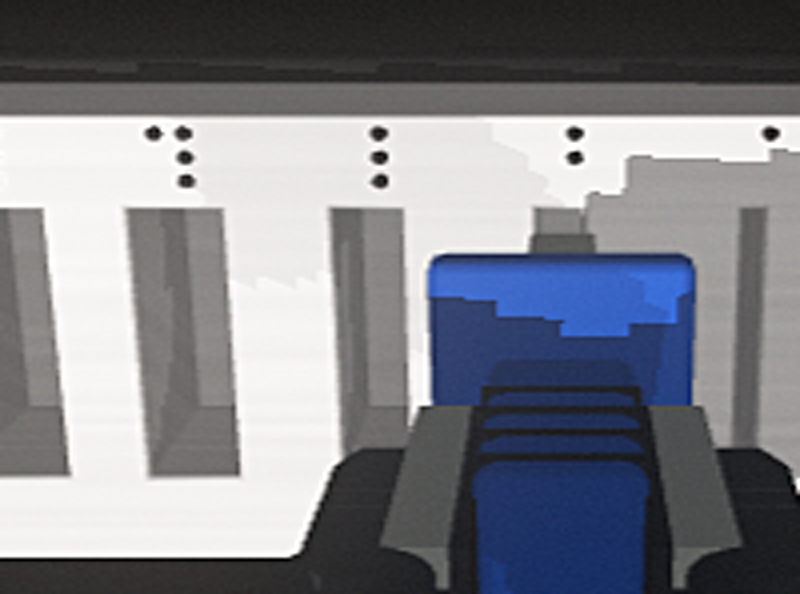

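Emit:
drive_tool([
  {"dp":[0,-0.0004,0.0015],"delta_rot":[0,0,0],"gripper":0.005},
  {"dp":[0,-0.0004,0.003],"delta_rot":[0,0,0],"gripper":0.005},
  {"dp":[0,-0.0004,0.004],"delta_rot":[0,0,0],"gripper":0.005},
  {"dp":[0,-0.0004,0.0046],"delta_rot":[0,0,0],"gripper":0.005},
  {"dp":[0,-0.0004,0.005],"delta_rot":[0,0,0],"gripper":0.005},
  {"dp":[0,-0.0004,0.0054],"delta_rot":[0,0,0],"gripper":0.005},
  {"dp":[0,-0.0004,0.0058],"delta_rot":[0,0,0],"gripper":0.005},
  {"dp":[0,-0.0004,0.0061],"delta_rot":[0,0,0],"gripper":0.005},
  {"dp":[0,-0.0004,0.0061],"delta_rot":[0,0,0],"gripper":0.005},
  {"dp":[0,-0.0004,0.0061],"delta_rot":[0,0,0],"gripper":0.005},
])

```text
time_s: 11.65
ee_pos: [0.5375, 0.0877, 0.0913]
tcp_rot: [0.0, -0.052, 0.999, 0.0]
ft_force: [-2.3, -1.9, 5.9]
width: 0.0129
```

```bash
python3 -c "
from tgt import *
report(2)"
```

```text
t 11.65 ee [0.53753 0.08769 0.0913 ] bottom above rim mm -0.2 F [-2.31 -1.95  5.85] M [-0.1    0.709  0.005] w 0.0129
slot 2 tool-frame shift mm [ 0.07  0.45 -0.2 ] rotz tool -0.0002 tilt [0.0004 0.0003]
```

Emit:
drive_tool([
  {"dp":[0,0,0.0004],"delta_rot":[0,0,0],"gripper":0.005},
  {"dp":[0,0,0.0006],"delta_rot":[0,0,0],"gripper":0.005},
  {"dp":[0,0,0.0006],"delta_rot":[0,0,0],"gripper":0.005},
  {"dp":[0,0,-0.003],"delta_rot":[0,0,0],"gripper":0.005},
  {"dp":[0,0,-0.007],"delta_rot":[0,0,0],"gripper":0.005},
  {"dp":[0,-0.012,-0.007],"delta_rot":[0,0,0],"gripper":0.005},
  {"dp":[0,-0.0236,-0.006],"delta_rot":[0,0,0],"gripper":0.005},
  {"dp":[0,-0.0236,-0.004],"delta_rot":[0,0,0],"gripper":0.005},
  {"dp":[0,-0.0236,-0.004],"delta_rot":[0,0,0],"gripper":0.005},
  {"dp":[0,-0.0236,-0.004],"delta_rot":[0,0,0],"gripper":0.005},
])

```text
time_s: 12.9
ee_pos: [0.5398, 0.0646, 0.0946]
tcp_rot: [-0.0, -0.052, 0.999, 0.0]
ft_force: [0.1, 0.5, -2.1]
width: 0.0133
```

```bash
python3 -c "
from tgt import *
report(3)
T=wristT();p,d=vision.snapshot('wrist');cv2.imwrite('pics/w6.png',p[:,:,::-1]);np.savez('pics/w6.npz',d=d,T=T)
cv2.imwrite('pics/w6c.png',cv2.resize(p[180:290,270:370,::-1],None,fx=7,fy=5,interpolation=cv2.INTER_CUBIC))
"
```

```text
t 12.9 ee [0.53976 0.06464 0.0946 ] bottom above rim mm 3.1 F [ 0.11  0.47 -2.12] M [0.02  0.016 0.014] w 0.0133
slot 3 tool-frame shift mm [-0.14 -0.39  3.1 ] rotz tool 0.0004 tilt [-0.0001  0.0002]
```

View pics/w6c.png

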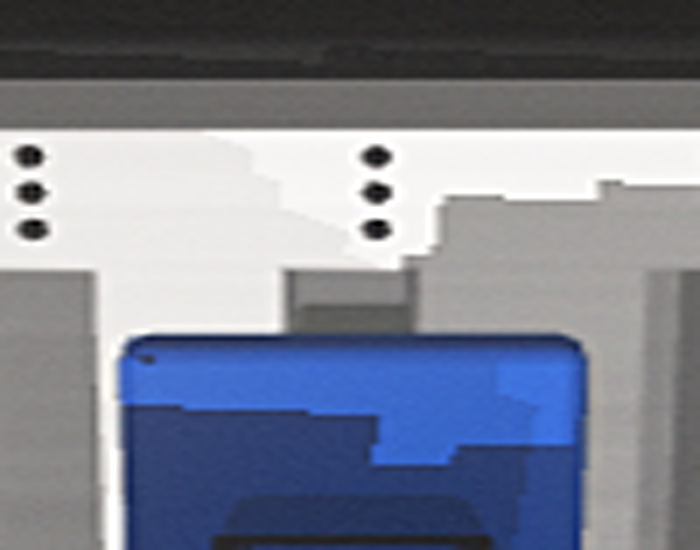

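Emit:
drive_tool([
  {"dp":[-0.0001,-0.0002,0.0005],"delta_rot":[0,0,0],"gripper":0.005},
  {"dp":[-0.0001,-0.0004,0.001],"delta_rot":[0,0,0],"gripper":0.005},
  {"dp":[-0.0001,-0.0004,0.0015],"delta_rot":[0,0,0],"gripper":0.005},
  {"dp":[-0.0001,-0.0004,0.002],"delta_rot":[0,0,0],"gripper":0.005},
  {"dp":[-0.0001,-0.0004,0.002],"delta_rot":[0,0,0],"gripper":0.005},
  {"dp":[-0.0001,-0.0004,0.002],"delta_rot":[0,0,0],"gripper":0.005},
  {"dp":[-0.0001,-0.0004,0.002],"delta_rot":[0,0,0],"gripper":0.005},
  {"dp":[-0.0001,-0.0004,0.002],"delta_rot":[0,0,0],"gripper":0.005},
  {"dp":[-0.0001,-0.0004,0.002],"delta_rot":[0,0,0],"gripper":0.005},
  {"dp":[-0.0001,-0.0004,0.002],"delta_rot":[0,0,0],"gripper":0.005},
])

```text
time_s: 14.2
ee_pos: [0.54, 0.0638, 0.0927]
tcp_rot: [0.0, -0.052, 0.999, 0.0]
ft_force: [0.4, 0.9, -1.7]
width: 0.0126
```

```bash
python3 -c "
from tgt import *
report(3)
T=wristT();p,d=vision.snapshot('wrist');cv2.imwrite('pics/w7.png',p[:,:,::-1]);np.savez('pics/w7.npz',d=d,T=T)
cv2.imwrite('pics/w7c.png',cv2.resize(p[180:290,270:370,::-1],None,fx=7,fy=5,interpolation=cv2.INTER_CUBIC))
report(3)
"
```

```text
t 14.2 ee [0.53999 0.06384 0.0927 ] bottom above rim mm 1.2 F [ 0.42  0.85 -1.67] M [-0.001 -0.003  0.039] w 0.0126
slot 3 tool-frame shift mm [0.02 0.43 1.2 ] rotz tool -0.0001 tilt [0.0001 0.0001]
t 14.25 ee [0.53997 0.06382 0.09269] bottom above rim mm 1.19 F [ 0.35  1.1  -1.85] M [ 0.02   0.008 -0.   ] w 0.0128
slot 3 tool-frame shift mm [-0.    0.45  1.19] rotz tool -0.0002 tilt [0.     0.0001]
```

View pics/w7c.png

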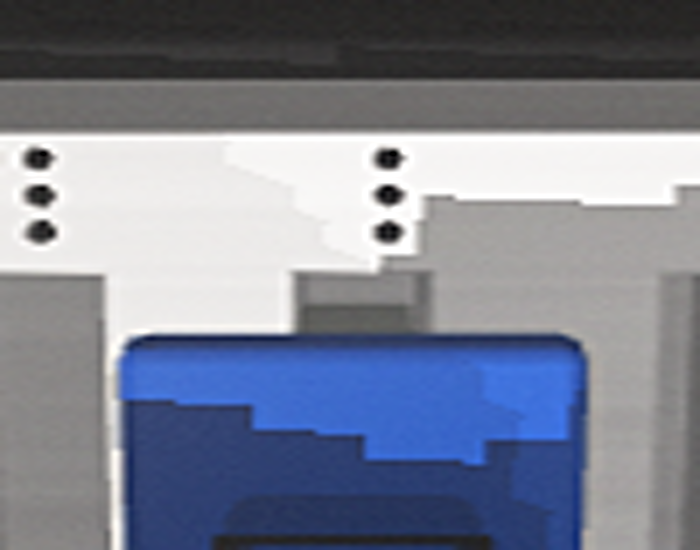

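Emit:
drive_tool([
  {"dp":[0,0.0004,0],"delta_rot":[0,0,0],"gripper":0.005},
  {"dp":[0,0.0004,0],"delta_rot":[0,0,0],"gripper":0.005},
  {"dp":[0,0.0004,0],"delta_rot":[0,0,0],"gripper":0.005},
  {"dp":[0,0.0004,0],"delta_rot":[0,0,0],"gripper":0.005},
  {"dp":[0,0.0004,0],"delta_rot":[0,0,0],"gripper":0.005},
  {"dp":[0,0.0004,0],"delta_rot":[0,0,0],"gripper":0.005},
  {"dp":[0,0.0004,0],"delta_rot":[0,0,0],"gripper":0.005},
  {"dp":[0,0.0004,0],"delta_rot":[0,0,0],"gripper":0.005},
  {"dp":[0,0.0004,0],"delta_rot":[0,0,0],"gripper":0.005},
  {"dp":[0,0.0004,0],"delta_rot":[0,0,0],"gripper":0.005},
])

```text
time_s: 15.5
ee_pos: [0.5399, 0.0642, 0.0927]
tcp_rot: [0.0, -0.052, 0.999, 0.0]
ft_force: [-0.1, -0.1, -1.9]
width: 0.013
```

```bash
python3 -c "
from tgt import *
report(3)
print(read_state()['joint_vel'])
"
```

```text
t 15.5 ee [0.53992 0.06421 0.09269] bottom above rim mm 1.19 F [-0.11 -0.06 -1.94] M [ 0.004  0.022 -0.002] w 0.013
slot 3 tool-frame shift mm [-0.01  0.05  1.19] rotz tool -0.0002 tilt [-0.      0.0001]
[ 0.0007015  -0.00271958  0.00079368  0.00082083 -0.00012458 -0.00076166
 -0.00087177]
```

Emit:
drive_tool([
  {"dp":[0,0,0.0003],"delta_rot":[0,0,0],"gripper":0.005},
  {"dp":[0,0,0.0006],"delta_rot":[0,0,0],"gripper":0.005},
  {"dp":[0,0,0.0009],"delta_rot":[0,0,0],"gripper":0.005},
  {"dp":[0,0,0.0012],"delta_rot":[0,0,0],"gripper":0.005},
  {"dp":[0,0,0.0016],"delta_rot":[0,0,0],"gripper":0.005},
  {"dp":[0,0,0.002],"delta_rot":[0,0,0],"gripper":0.005},
  {"dp":[0,0,0.0024],"delta_rot":[0,0,0],"gripper":0.005},
  {"dp":[0,0,0.0027],"delta_rot":[0,0,0],"gripper":0.005},
  {"dp":[0,0,0.003],"delta_rot":[0,0,0],"gripper":0.005},
  {"dp":[0,0,0.003],"delta_rot":[0,0,0],"gripper":0.005},
])

```text
time_s: 16.75
ee_pos: [0.5399, 0.0642, 0.0897]
tcp_rot: [0.0, -0.052, 0.999, 0.0]
ft_force: [0.3, 1.5, -1.0]
width: 0.0133
```

```bash
python3 -c "
from tgt import *
report(3)
"
```

```text
t 16.75 ee [0.53992 0.06421 0.08968] bottom above rim mm -1.82 F [ 0.35  1.54 -1.01] M [ 0.013 -0.009  0.001] w 0.0133
slot 3 tool-frame shift mm [-0.01  0.06 -1.82] rotz tool -0.0002 tilt [-0.      0.0001]
```

Emit:
drive_tool([
  {"dp":[0,0,0.001],"delta_rot":[0,0,0],"gripper":0.005},
  {"dp":[0,0,0.0025],"delta_rot":[0,0,0],"gripper":0.005},
  {"dp":[0,0,0.0045],"delta_rot":[0,0,0],"gripper":0.005},
  {"dp":[0,0,0.0065],"delta_rot":[0,0,0],"gripper":0.005},
  {"dp":[0,0,0.0085],"delta_rot":[0,0,0],"gripper":0.005},
  {"dp":[0,0,0.0105],"delta_rot":[0,0,0],"gripper":0.005},
  {"dp":[0,0,0.0125],"delta_rot":[0,0,0],"gripper":0.005},
  {"dp":[0,0,0.0145],"delta_rot":[0,0,0],"gripper":0.005},
  {"dp":[0,0,0.016],"delta_rot":[0,0,0],"gripper":0.005},
  {"dp":[0,0,0.017],"delta_rot":[0,0,0],"gripper":0.005},
])

```text
time_s: 18.0
ee_pos: [0.5399, 0.0642, 0.0726]
tcp_rot: [-0.0, -0.052, 0.999, 0.0]
ft_force: [-0.6, 0.6, -1.7]
width: 0.0134
```

```bash
python3 -c "
from tgt import *
report(3)
"
```

```text
t 18.0 ee [0.53992 0.06419 0.0726 ] bottom above rim mm -18.9 F [-0.59  0.6  -1.67] M [ 0.016 -0.008 -0.015] w 0.0134
slot 3 tool-frame shift mm [ -0.02   0.08 -18.9 ] rotz tool -0.0002 tilt [-0.      0.0001]
```

Emit:
drive_tool([
  {"dp":[0,0,0.0008],"delta_rot":[0,0,0],"gripper":0.005},
  {"dp":[0,0,0.0014],"delta_rot":[0,0,0],"gripper":0.005},
  {"dp":[0,0,0.002],"delta_rot":[0,0,0],"gripper":0.005},
  {"dp":[0,0,0.0024],"delta_rot":[0,0,0],"gripper":0.005},
  {"dp":[0,0,0.0028],"delta_rot":[0,0,0],"gripper":0.005},
  {"dp":[0,0,0.0031],"delta_rot":[0,0,0],"gripper":0.005},
  {"dp":[0,0,0.0034],"delta_rot":[0,0,0],"gripper":0.005},
  {"dp":[0,0,0.0036],"delta_rot":[0,0,0],"gripper":0.005},
  {"dp":[0,0,0.0036],"delta_rot":[0,0,0],"gripper":0.005},
  {"dp":[0,0,0.0036],"delta_rot":[0,0,0],"gripper":0.005},
])

```text
time_s: 19.25
ee_pos: [0.54, 0.0642, 0.0693]
tcp_rot: [0.0, -0.052, 0.999, 0.0]
ft_force: [-2.0, -1.2, 4.6]
width: 0.0132
```

```bash
python3 -c "
from tgt import *
report(3)
T=wristT();p,d=vision.snapshot('wrist');cv2.imwrite('pics/w8.png',p[:,:,::-1])
"
```

```text
t 19.25 ee [0.54    0.06425 0.06934] bottom above rim mm -22.16 F [-1.99 -1.24  4.61] M [-0.087  0.526 -0.009] w 0.0132
slot 3 tool-frame shift mm [  0.08   0.03 -22.16] rotz tool -0.0001 tilt [0.0002 0.0002]
```

View pics/w8.png

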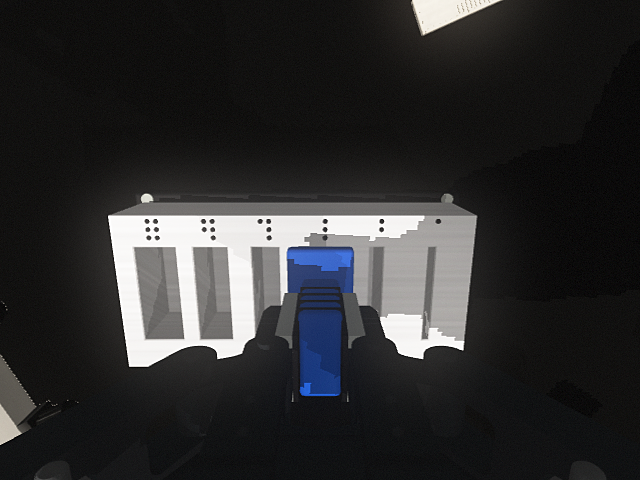

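Emit:
drive_tool([
  {"dp":[0,0,-0.0005],"delta_rot":[0,0,0],"gripper":0.005},
  {"dp":[0,0,-0.0005],"delta_rot":[0,0,0],"gripper":0.018},
  {"dp":[0,0,-0.0005],"delta_rot":[0,0,0],"gripper":0.025},
  {"dp":[0,0,-0.0005],"delta_rot":[0,0,0],"gripper":0.035},
  {"dp":[0,0,-0.0005],"delta_rot":[0,0,0],"gripper":0.045},
  {"dp":[0,0,-0.0005],"delta_rot":[0,0,0],"gripper":0.05},
  {"dp":[0,0,-0.0005],"delta_rot":[0,0,0],"gripper":0.05},
  {"dp":[0,0,-0.0005],"delta_rot":[0,0,0],"gripper":0.05},
  {"dp":[0,0,-0.005],"delta_rot":[0,0,0],"gripper":0.05},
  {"dp":[0,0,-0.01],"delta_rot":[0,0,0],"gripper":0.05},
])

```text
time_s: 20.55
ee_pos: [0.54, 0.0642, 0.0795]
tcp_rot: [0.0, -0.052, 0.999, 0.0]
ft_force: [-0.5, -0.1, 0.3]
width: 0.05
```

```bash
python3 -c "
from tgt import *
report(3)
"
```

```text
t 20.55 ee [0.53999 0.06421 0.07951] bottom above rim mm -11.99 F [-0.49 -0.05  0.27] M [ 0.005 -0.036  0.011] w 0.05
slot 3 tool-frame shift mm [  0.07   0.07 -11.99] rotz tool -0.0002 tilt [0.0001 0.0001]
```

Lift well clear, and look.

Emit:
drive_tool([
  {"dp":[0,0,-0.01],"delta_rot":[0,0,0],"gripper":0.05},
  {"dp":[0,0,-0.025],"delta_rot":[0,0,0],"gripper":0.05},
  {"dp":[0,0,-0.045],"delta_rot":[0,0,0],"gripper":0.05},
  {"dp":[0,0,-0.065],"delta_rot":[0,0,0],"gripper":0.05},
  {"dp":[0,0,-0.085],"delta_rot":[0,0,0],"gripper":0.05},
  {"dp":[0,0,-0.1],"delta_rot":[0,0,0],"gripper":0.05},
  {"dp":[0.02,0,-0.11],"delta_rot":[0,0,0],"gripper":0.05},
  {"dp":[0.04,0,-0.11],"delta_rot":[0,0,0],"gripper":0.05},
  {"dp":[0.05,0,-0.11],"delta_rot":[0,0,0],"gripper":0.05},
  {"dp":[0.05,0,-0.11],"delta_rot":[0,0,0],"gripper":0.05},
])

```text
time_s: 21.8
ee_pos: [0.4901, 0.0591, 0.1894]
tcp_rot: [0.0, -0.052, 0.999, 0.0]
ft_force: [-0.0, 0.4, 0.2]
width: 0.0498
```

```bash
python3 -c "
from tgt import *
report(3)
T=wristT();p,d=vision.snapshot('wrist');cv2.imwrite('pics/w9.png',p[:,:,::-1]);np.savez('pics/w9.npz',d=d,T=T)
p,d=vision.snapshot('scene');cv2.imwrite('pics/s9.png',p[:,:,::-1]);cv2.imwrite('pics/s9c.png',cv2.resize(p[150:260,290:450,::-1],None,fx=5,fy=5,interpolation=cv2.INTER_CUBIC))
p,d=vision.snapshot('top');cv2.imwrite('pics/t9.png',p[:,:,::-1])
"
```

```text
t 21.8 ee [0.49007 0.05907 0.18943] bottom above rim mm 97.93 F [-0.01  0.39  0.15] M [-0.018  0.017 -0.001] w 0.0498
slot 3 tool-frame shift mm [-5.006e+01 -6.000e-02  9.795e+01] rotz tool 0.0 tilt [0.0004 0.0004]
```

View pics/w9.png

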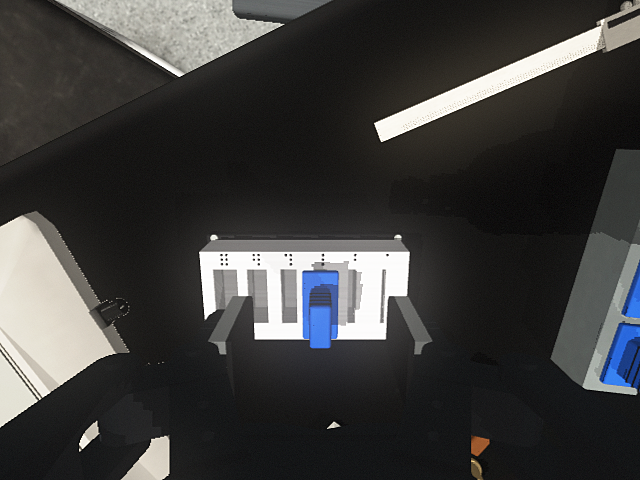

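View pics/s9c.png

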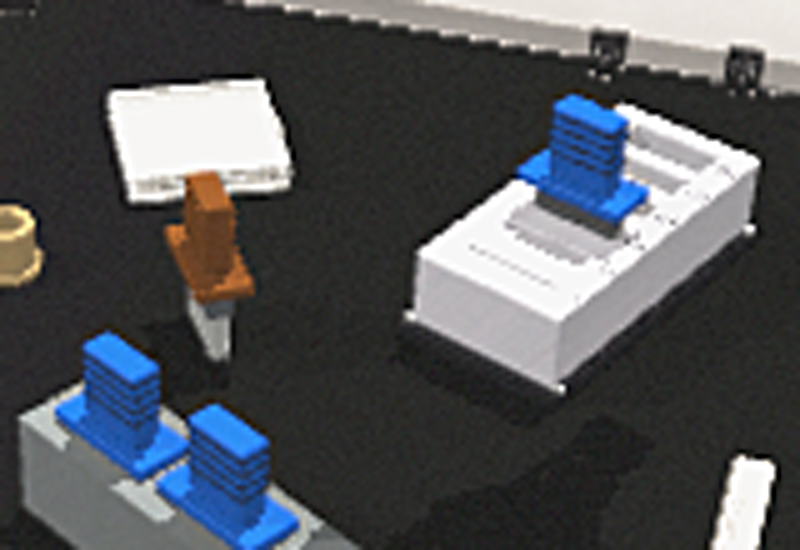

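View pics/t9.png

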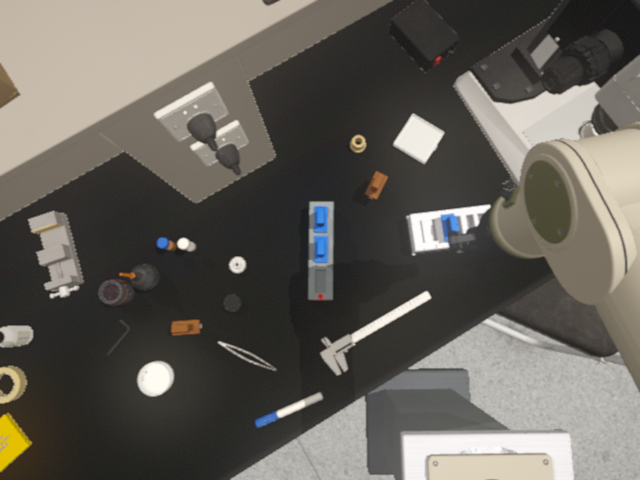

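```bash
python3 -c "
from h import *
f=np.load('pics/w9.npz');d=f['d'];T=f['T'];K=vision.camera_info('wrist')['intrinsics']
for u,v in [(319,328),(319,342),(307,276),(335,276),(307,300),(335,300),(370,252)]:
    z=d[v,u];print(u,v,(T[:3,:3]@[(u-K[0,2])/K[0,0]*z,(v-K[1,2])/K[1,1]*z,z]+T[:3,3]).round(4))
print('expect grip top .098 cap top .064 rim .044')
workorder.close_job()
"
```

```text
319 328 [0.5397 0.0636 0.0991]
319 342 [0.5498 0.0646 0.0985]
307 276 [0.5179 0.0528 0.0646]
335 276 [0.5161 0.0724 0.0642]
307 300 [0.5358 0.0545 0.0651]
335 300 [0.5342 0.0745 0.0639]
370 252 [0.5015 0.0976 0.0444]
expect grip top .098 cap top .064 rim .044
the job is handed in; nothing more can be done
```

The red-dot spacer is sized: its blade is 8 mm thick, and it now stands released in slot 3 (9 mm). The job was handed in at about 22 s of the 72 s allowed.

- **Slots tried:** Slots 1 and 2 refused the blade. I read about 8 N of contact on each, then pressed about 0.6 mm further before lifting. I did not read the force at that deepest point; from the stiffness seen I estimate under 20 N. Slot 3 let the blade in with almost no resistance.
- **Seating:** The shoulder stopped on the rim at about 22.2 mm depth (22 mm expected), with about 6 N of contact before I let go.
- **Last checks:** After release, the depth camera put the cap top at 64–65 mm (64 expected) and the grip top at 98.5–99 mm (98 expected). The scene picture shows the dark shoulder standing on the gauge.
- **Surroundings:** The other two spacers are still in the rack, and the things lying around look unmoved in the pictures. The gripper is clear and the force reads about zero.
- **Off-centre on slot 2:** The blade was about 0.45 mm off centre when it pressed slot 2. This does not change the result, since an 8 mm blade cannot enter a 6 mm slot. I corrected the offset to 0.05 mm before slot 3.

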